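# Sort shell candles down a forked chute with an over-centre selector

### The job

Sort the shell candles on their wooden carrier blocks with the forked chute: first push the red selector lever over to the brown lane and feed every brown candle in at the top of the chute, block down and lengthwise, so that it slides down by itself into the brown lane; then push the selector over to the cream lane and send every cream candle down the same way. Do not lay or guide a candle in its lane by hand; at the end push the selector back to the brown lane, and do not knock over the oil bottle or the stamp.

Things in the scene. Friction and masses are not known exactly. Their poses are not given: they have to be found in the camera images.
- chute: fixed slippery sheet-metal chute, 376 mm long (x), 168 mm wide (y); origin on the table under its middle, z up. Floor slopes 20 degrees: high end at +x (away from the robot), low end at -x; floor height above the table is 0.095 + 0.364 x. Walls 14 mm, end stop 36 mm off the floor. From the top down: apron, funnel, throat, fork with selector, two lanes. A block let go at the top slides down
- load_point (a point): on the chute's floor, middle of the open loading apron (160 mm wide between its walls, chute x +0.101 to +0.188): where the middle of a block's underside is set down before it slides (chute x = +0.132, y = 0, 143 mm above the table). Axes as the chute's: level, not tilted with the floor
- throat (a point): on the floor in the middle of the throat, 74 mm wide, chute x = +0.061, y = 0, where the funnel ends and the fork begins; a block passes only lengthwise, its 80 mm side along the chute's x
- brown_lane (a point): on the floor of the brown lane (brown plate at its end), chute x = -0.113, y = +0.039. Lane: 72 mm wide, from chute x = -0.033 down to the end stop at -0.188; it holds two blocks one behind the other, resting on the end stop and on each other
- cream_lane (a point): on the floor of the cream lane (cream plate at its end), chute x = -0.113, y = -0.039; as long and wide as the brown lane, beside it
- selector (a joint): red over-centre selector of the fork, rad, -0.42 to 0.42. At +0.42 its lever leans to the brown lane and its vane leaves only that lane open; at -0.42 likewise the cream lane. Pivot post square to the sloping floor at chute x = -0.033, y = 0, 78 mm tall. A spring throws it from the middle to either stop: pushed past the middle it snaps over and stays
- selector_knob (a point): on the axis of the red knob (16 to 20 mm across, 42 mm long, square to the sloping floor, its top 114 mm off the floor, this point 12 mm below the top) at the end of the selector's lever, 70 mm downhill of the pivot. It stands 28 mm off the chute's middle line towards the open lane and travels 57 mm sideways (chute y); about 2 N sideways starts it; the way beside it is free
- brown_1_center (a point): middle of the wooden block, 13 mm above its underside, of a brown (tan) scallop shell candle fixed on a dark wood carrier block. Block: box 52 (x) by 80 (y, long way) by 26 mm (z, up); shell within its outline, wick knot 69 mm above the underside; 0.14 to 0.23 kg. Grip from above across the long sides (52 mm). Either way round is right. May be absent (None)
- brown_2_center (a point): middle of the wooden block, 13 mm above its underside, of a brown (tan) scallop shell candle fixed on a dark wood carrier block. Block: box 52 (x) by 80 (y, long way) by 26 mm (z, up); shell within its outline, wick knot 69 mm above the underside; 0.14 to 0.23 kg. Grip from above across the long sides (52 mm). Either way round is right. May be absent (None)
- cream_1_center (a point): middle of the wooden block, 13 mm above its underside, of a cream (near white) scallop shell candle fixed on a pale wood carrier block. Block: box 52 (x) by 80 (y, long way) by 26 mm (z, up); shell within its outline, wick knot 69 mm above the underside; 0.14 to 0.23 kg. Grip from above across the long sides (52 mm). Either way round is right.
- cream_2_center (a point): middle of the wooden block, 13 mm above its underside, of a cream (near white) scallop shell candle fixed on a pale wood carrier block. Block: box 52 (x) by 80 (y, long way) by 26 mm (z, up); shell within its outline, wick knot 69 mm above the underside; 0.14 to 0.23 kg. Grip from above across the long sides (52 mm). Either way round is right.
- brown_1: the same piece as brown_1_center; origin in the middle of the block's underside, same axes
- brown_2: the same piece as brown_2_center; origin in the middle of the block's underside, same axes
- cream_1: the same piece as cream_1_center; origin in the middle of the block's underside, same axes
- cream_2: the same piece as cream_2_center; origin in the middle of the block's underside, same axes
- oil_bottle: bystander: amber dropper bottle, 36 mm across, 105 mm tall, standing; origin under its middle
- stamp: bystander: brass seal stamp with turned brown handle, 28 mm across, 82 mm tall, standing; origin under its middle
Mind the look-alikes: they are no part of the job. Leave any turquoise look-alike of the brown_2 alone.

How it is judged (in metres and radians):
On the way, in this order (a step that is already met when the one before it is completed fails the run):
1. the selector has been pushed over to the brown lane (value of joint selector above 0.28 rad), for 0.2 s.
2. all brown candles lie in the brown lane (y of brown_1_center in the frame of chute between 0.018 and 0.062 m and x of brown_1_center in the frame of chute between -0.18 and -0.055 m and z of each of brown_1_center, brown_2_center in the frame of chute below 0.1 m and angle between each of brown_1_center, brown_2_center's own z axis and vertical below 0.6 rad and y of brown_2_center in the frame of chute between 0.018 and 0.062 m and x of brown_2_center in the frame of chute between -0.18 and -0.055 m), for 0.2 s.
3. then the selector has been pushed over to the cream lane (value of joint selector below -0.28 rad), for 0.2 s.
4. all cream candles lie in the cream lane (y of cream_1_center in the frame of chute between -0.062 and -0.018 m and x of cream_1_center in the frame of chute between -0.18 and -0.055 m and z of each of cream_1_center, cream_2_center in the frame of chute below 0.1 m and angle between each of cream_1_center, cream_2_center's own z axis and vertical below 0.6 rad and y of cream_2_center in the frame of chute between -0.062 and -0.018 m and x of cream_2_center in the frame of chute between -0.18 and -0.055 m), for 0.2 s.
5. the selector has been pushed back to the brown lane (value of joint selector above 0.28 rad), for 0.2 s.
At the end, for the whole second after the job is handed in: every brown candle present rests still in the brown lane and every cream one in the cream lane, upright (tilt under 0.6 rad), block middle at chute x -0.18 to -0.055 and 0.018 to 0.062 to that side; selector over at the brown lane (joint above 0.28) (all of step 2 and all of step 4 and linear speed of each of brown_1, brown_2, cream_1, cream_2 below 0.05 m/s and value of joint selector above 0.28 rad); the robot touches nothing.
It fails at once if a candle is touched by the fingers while it lies in its own lane (it must slide there by itself) ((contact force between the fingers and brown_1 above 0.5 N and x of brown_1_center in the frame of chute between -0.19 and -0.06 m and z of brown_1_center in the frame of chute below 0.1 m and y of brown_1_center in the frame of chute between 0.01 and 0.07 m) or (contact force between the fingers and brown_2 above 0.5 N and x of brown_2_center in the frame of chute between -0.19 and -0.06 m and z of brown_2_center in the frame of chute below 0.1 m and y of brown_2_center in the frame of chute between 0.01 and 0.07 m) or (contact force between the fingers and cream_1 above 0.5 N and x of cream_1_center in the frame of chute between -0.19 and -0.06 m and z of cream_1_center in the frame of chute below 0.1 m and y of cream_1_center in the frame of chute between -0.07 and -0.01 m) or (contact force between the fingers and cream_2 above 0.5 N and x of cream_2_center in the frame of chute between -0.19 and -0.06 m and z of cream_2_center in the frame of chute below 0.1 m and y of cream_2_center in the frame of chute between -0.07 and -0.01 m)).
It fails at once if the oil bottle or the stamp is knocked over (angle between any of oil_bottle, stamp's own z axis and vertical above 0.5 rad).
Of brown_1, brown_2 only 1 to 2 are there at a start; the rules pass over those that are not, and their reading is None.
At some moment in a run one of brown_1, brown_2, cream_1, cream_2 may be knocked a few centimetres aside while the robot is not near it.
It also fails if it takes over 200 s, if anything falls off the work surface, if the arm or the gripper's body presses on something with over 40 N, if the wrist force passes 120 N, or if a joint passes its speed limit or range.

### The arm

A 6-joint arm with a two-finger parallel gripper is mounted at the origin on a cart in front of the work surface, level with it; the furniture and walls round the work are solid. World frame = base frame: x ahead of the robot, y to its left, z up, the work surface at z = 0. Lengths are in mm, angles in rad, forces in N, time in s.
With the tool pointing down it reaches from about 275 to 825 mm from the base axis. Payload 5.2 kg.
Tool frame: the origin (TCP) lies between the finger pads; the fingertips stand 17 mm ahead of it and the grasp point (between the pads) lies 2 mm behind it; z points along the fingers, y is the line along which they close (so a half turn about z gives the same grasp; the last joint's range is limited). The gripper opens to 93 mm and grips with 3 to 60 N. Pads are 15 mm wide; open, the fingers measure 128 mm over their backs; the gripper's body (75 mm by 188 mm) begins 65 mm behind the grasp point.
Start: joints at [0.922, 0.259, 1.535, -0, 1.348, -0.203], TCP at [237.129, 496.261, 235.653] pointing down, gripper open.
Joint ranges: [-3.14, 3.14], [-0.91, 2.08], [0.19, 2.58], [-1.22, 4.36], [0.22, 2.71], [-3.12, 3.12]. Speed limits (rad/s): [2.57, 2.57, 3.14, 3.14, 3.14, 3.14].

### API

Orientations are given as a rotation vector (axis times angle).
In Python, from station import monitor, cams, r gives the robot as it stands.
- The arm moves only by the tool play_rows, never from a script. Its argument "deltas" is a list of rows, each an object of numbers: "x", "y", "z": the shift along the world's x, y, z in cm; "twist": the turn about the world's z in degrees. In form: [{"x": .., "y": .., "z": .., "twist": ..}, ...]. A call has 1 to 8 rows; each row is the pose to reach, as a shift and turn from the pose commanded when the call began; what a row does not reach only later rows make up. A row lasts 1/8 s, in which the tool goes at most 62.5 mm and 10.7 degrees, less where a joint would pass 70% of its speed; a pose out of reach is approached as far as the arm can. A call with a gripper value outside its range is refused whole. "grip" is the opening, from 0 (shut) to 1 (fully open), set as the call begins (left out, the last holds). The fingers move at their own pace and stop on an object; "squeeze" is the grip in N (left out, the last holds). Time passes only in rows, so rows that repeat a pose let the fingers close. It gives the time, the measured TCP pose, the force, the opening and the grip force at its end, in the units of the state.
- monitor.state(): the state, without advancing time (a new reading comes with each control period).
- cams.snapshot(name): name is "scene" or "side" or "wrist"; returns (picture, depth): 384x512x3 uint8, red, green, blue; 384x512 float32, mm along the optical axis (not along the pixel's ray), 0 where there is no reading.
- cams.camera_params(name): a dict with "camera_matrix" (3x3 intrinsics, pixels), "position" and "attitude" of the camera in the world. Camera axes: x right, y down, z forward; pixel columns grow to the right and rows downward; lengths in mm; the calibration is good to about 2 mm. The wrist camera is an equidistant fisheye: a pixel r from the principal point sees the ray r / f radians off the axis. A picture is of the moment at which its call begins: read the wrist's pose just before it. camera_params takes no time and is no camera call; for the wrist camera it gives the pose at the moment of the call.
- r.job_done(): hands the job in; it is judged then, once.
Trained networks look in the newest picture that a camera, given by its name, has taken for a name from the list of things; names that differ only in an ending like _2 or _b are one class to them, and where a whole thing is asked for, a point or a joint stands for the part that bears it (a point fixed in the world has none). Each returns a list of dicts, best first, with "p" (0 to 1); they miss things now and then, are a little off and sometimes report something else, mostly with a low value. They report only what shows in the picture. A call takes as long as a camera call. They do not tell look-alikes from the thing itself.
- cams.look_for(camera, thing): "centre" ([x, y, z] in mm, in world coordinates, good to about 4 mm: the middle of the surface that is visible of it).
The state is a dict: "time": time; "qpos": joint angles; "joint_velocities": joint speeds; "tau": joint torques, N m; "ee_pos": TCP position; "tcp_rot": TCP orientation; "wrist_force": force on the tool from outside, world axes, zero at the start; "ft_torque": the same for the moment, N m; "opening": finger opening in mm; "finger_force": force on a finger pad.
Only numpy, scipy, OpenCV 4.12 (cv2) and the standard library are available. Lean on these libraries where they do the work, as an engineer would, in place of code of your own. Each camera call takes 0.05 s, during which the arm holds its last target. There are 200 camera calls.

## Working session

There is one attempt and no reset: what is moved stays moved. The work goes in short steps, Python scripts to look and compute and a tool call to move; the robot and the scene stay as the last step left them, time stands still between calls to the robot, and variables do not carry over. Pictures are saved under pics/ and viewed, at most 14 in all, crops included, and the job is handed in when it is done.

Besides the shell and the picture viewer there is one more tool, called after "Call:" by a JSON object that holds its "method" and its "body". play_rows: Moves the arm, as the interface text tells. Its arguments: {"type":"object","properties":{"deltas":{"type":"array","items":{"type":"object","properties":{"x":{"type":"number"},"y":{"type":"number"},"z":{"type":"number"},"twist":{"type":"number"}}}},"grip":{"type":"number"},"squeeze":{"type":"number"}},"required":["deltas"]}

```bash
ls; mkdir -p pics
cat > h.py <<'E'
import numpy as np, cv2
from scipy.spatial.transform import Rotation as R
from station import monitor, cams, r
def snap(c):
    P=cams.camera_params(c); im,d=cams.snapshot(c); return im,d,P
def rot(P):
    a=np.array(P["attitude"],float)
    return a if a.shape==(3,3) else R.from_rotvec(a).as_matrix()
def cloud(d,P):
    K=np.array(P["camera_matrix"]); v,u=np.mgrid[:d.shape[0],:d.shape[1]]
    c=np.stack([(u-K[0,2])/K[0,0]*d,(v-K[1,2])/K[1,1]*d,d],-1)
    return c@rot(P).T+np.array(P["position"])
def save(n,im): cv2.imwrite("pics/"+n,im[:,:,::-1])
E
python3 - <<'E'
from h import *
for c in("scene","side"):
    im,d,P=snap(c); save(c+"1.png",im); np.savez(c+"1.npz",im=im,w=cloud(d,P),d=d)
    print(c,P)
    for t in("brown_1","cream_1","oil_bottle","stamp","chute","selector_knob"):
        print(t,[(np.round(o["centre"]),round(o["p"],2)) for o in cams.look_for(c,t)])
a=cv2.imread("pics/scene1.png");b=cv2.imread("pics/side1.png")
cv2.imwrite("pics/s.png",a)
E
```

```text
pics
scene {'camera_matrix': array([[441.26367697,   0.        , 253.79462901],
       [  0.        , 441.26367697, 189.45339207],
       [  0.        ,   0.        ,   1.        ]]), 'position': array([-239.20763719, -824.72131062,  823.63251693]), 'attitude': array([-1.98495734,  0.80747533, -0.47572665])}
brown_1 [(array([ 563., -177.,   30.]), 0.62), (array([842.,  83.,  28.]), 0.5)]
cream_1 [(array([ 391., -167.,   35.]), 0.62), (array([561., 377.,  24.]), 0.53), (array([ 666., -266.,   14.]), 0.36), (array([ 561., -174.,   33.]), 0.33)]
oil_bottle [(array([ 427., -331.,   52.]), 0.78)]
stamp [(array([562., 380.,  24.]), 0.19)]
chute [(array([530.,  53.,  86.]), 0.58)]
selector_knob [(array([509.,  62., 131.]), 0.77), (array([527.,  52.,  89.]), 0.61)]
side {'camera_matrix': array([[384.5984687 ,   0.        , 258.39761103],
       [  0.        , 384.5984687 , 200.03255994],
       [  0.        ,   0.        ,   1.        ]]), 'position': array([  507.62513185, -1154.91083559,   739.40753968]), 'attitude': array([-2.04597916,  0.08376577, -0.08411433])}
brown_1 [(array([846.,  80.,  29.]), 0.82), (array([442., 278.,  41.]), 0.55)]
cream_1 [(array([ 402., -187.,   32.]), 0.83), (array([583., 374.,  23.]), 0.49)]
oil_bottle [(array([ 437., -337.,   44.]), 0.84), (array([520.,  62., 123.]), 0.55)]
stamp [(array([518.,  59., 121.]), 0.26)]
chute [(array([551.,  54.,  91.]), 0.62)]
selector_knob [(array([519.,  60., 121.]), 0.75)]
```

View pics/scene1.png

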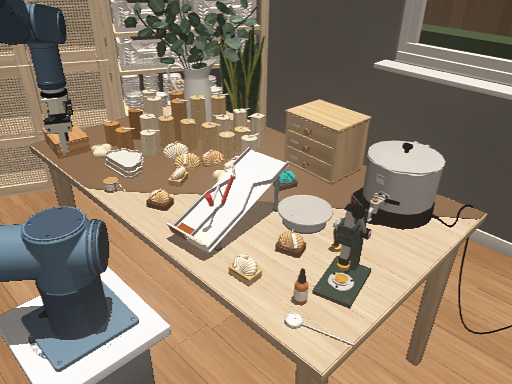

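View pics/side1.png

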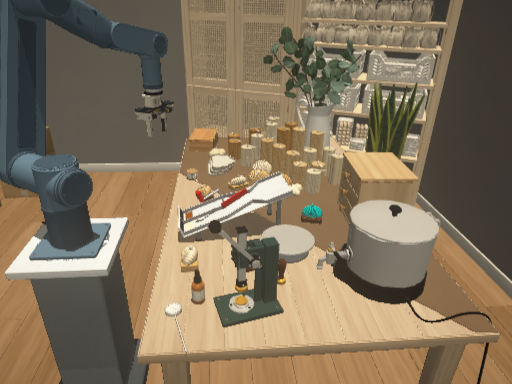

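Run:
```python
import cv2,numpy as np
a=cv2.imread("pics/scene1.png")[130:310,90:350]
cv2.imwrite("pics/c1.png",cv2.resize(a,None,fx=3,fy=3,interpolation=cv2.INTER_CUBIC))
w=np.load("scene1.npz")["w"]
for u,v in[(160,200),(291,240),(245,266),(225,175),(287,179),(180,178),(227,163),(213,157),(187,160),(348,255),(302,290),(336,243),(175,152),(125,160)]: print((u,v),np.round(w[v,u]))
w=np.load("side1.npz")["w"]
for u,v in[(205,192),(189,256),(197,290),(312,213),(296,187),(260,168),(238,181),(281,272)]: print((u,v),np.round(w[v,u]))
```

```text
(160, 200) [427. 284.  33.]
(291, 240) [ 567. -176.   44.]
(245, 266) [ 390. -168.   46.]
(225, 175) [606. 155. 113.]
(287, 179) [844.  85.  34.]
(180, 178) [578. 377.  22.]
(227, 163) [776. 338.  29.]
(213, 157) [773. 420.  27.]
(187, 160) [674. 461.  32.]
(348, 255) [ 562. -370.  105.]
(302, 290) [ 425. -336.   53.]
(336, 243) [ 673. -262.   25.]
(175, 152) [694. 569.  23.]
(125, 160) [503. 637.  27.]
(205, 192) [442. 276.  40.]
(189, 256) [ 406. -180.   48.]
(197, 290) [ 438. -342.   52.]
(312, 213) [846.  82.  38.]
(296, 187) [830. 324.  32.]
(260, 168) [698. 565.  23.]
(238, 181) [582. 365.  47.]
(281, 272) [ 675. -272.   45.]
```

View pics/c1.png

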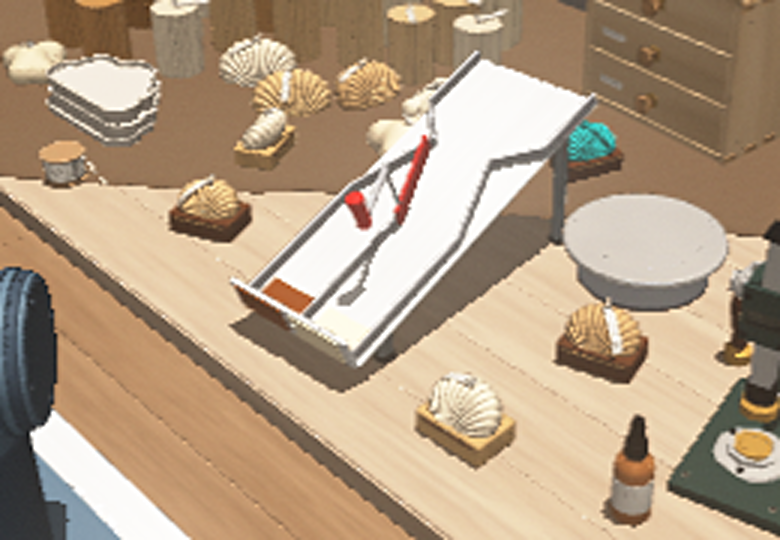

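```bash
cat >> h.py <<'E'
def fitbox(p,c,rad=62):
    q=p[(np.hypot(p[:,0]-c[0],p[:,1]-c[1])<rad)&(p[:,2]>7)&(p[:,2]<75)]
    # best fit of 52x80 outline: minimise points outside + box distance on edges
    best=None
    xy=q[:,:2]
    for a in np.arange(0,180,2):
        t=np.radians(a);u=np.array([np.cos(t),np.sin(t)]);v=np.array([-u[1],u[0]])
        l=xy@u;s=xy@v
        L=np.percentile(l,[1,99]);S=np.percentile(s,[1,99])
        e=abs(L[1]-L[0]-80)+abs(S[1]-S[0]-52)
        if best is None or e<best[0]: best=(e,a,u*L.mean()+v*S.mean(),L[1]-L[0],S[1]-S[0])
    return len(q),best
E
python3 - <<'E'
from h import *
W=[];C=[]
for c in("scene","side"):
    z=np.load(c+"1.npz"); W.append(z["w"].reshape(-1,3));C.append(z["im"].reshape(-1,3).astype(int))
for w in W:
  for c in[(432,280),(566,-177),(395,-170),(575,375)]:
    try: n,b=fitbox(w,c); print(c,n,"err %.0f ang %d ctr %s L %.0f S %.0f"%(b[0],b[1],b[2].round(),b[3],b[4]))
    except Exception as e: print(c,e)
from scipy.optimize import least_squares
for w,c in zip(W,C):
  m=(abs(w[:,0]-540)<260)&(abs(w[:,1]-53)<180)&(w[:,2]>25)&(w[:,2]<175)
  p=w[m];col=c[m]; wh=(col.min(1)>150)&(np.ptp(col,axis=1)<40)
  q=p[wh]
  # plane with RANSAC
  rng=np.random.default_rng(0);bn=0
  for _ in range(500):
    s=q[rng.choice(len(q),3,False)];n=np.cross(s[1]-s[0],s[2]-s[0]);k=np.linalg.norm(n)
    if k<1: continue
    n/=k; n*=np.sign(n[2]); 
    if abs(n[2]-np.cos(np.radians(20)))>.03: continue
    i=abs((q-s[0])@n)<3
    if i.sum()>bn: bn=i.sum();bi=i
  g=q[bi]; A=np.c_[g[:,:2],np.ones(len(g))]; co=np.linalg.lstsq(A,g[:,2],rcond=None)[0]
  yaw=np.arctan2(co[1],co[0]); print("plane",bn,co,"slope",np.hypot(*co[:2]),"yaw",np.degrees(yaw))
  res=p[:,2]-(p[:,:2]@co[:2]+co[2])
  near=p[(res>-4)&(res<45)&(wh|True)]
  u=np.array([np.cos(yaw),np.sin(yaw)]);v=np.array([-u[1],u[0]])
  print("x",np.percentile(near[:,:2]@u,[0,1,99,100]),"y",np.percentile(near[:,:2]@v,[0,1,99,100]))
  s=(95-co[2])/np.hypot(*co[:2]); lv=g[:,:2]@v; print("height-based x0 along u",s,"floor y",np.percentile(lv,[.5,99.5]))
  red=(col[:,0]>130)&(col[:,1]<70)&(col[:,2]<70); kr=p[red&(res>75)]
  print("red",red.sum(), "knob",len(kr),kr.mean(0), "res range",res[red].min(),res[red].max())
E
```

```text
(432, 280) 399 err 1 ang 120 ctr [432. 300.] L 80 S 52
(566, -177) 550 err 3 ang 128 ctr [ 567. -174.] L 83 S 52
(395, -170) 643 err 3 ang 106 ctr [ 394. -157.] L 82 S 51
(575, 375) 261 err 2 ang 172 ctr [577. 380.] L 81 S 52
(432, 280) 137 err 3 ang 142 ctr [437. 291.] L 77 S 52
(566, -177) 19 err 102 ang 70 ctr [ 587. -209.] L 15 S 15
(395, -170) 373 err 8 ang 98 ctr [ 403. -163.] L 72 S 52
(575, 375) 205 err 1 ang 34 ctr [583. 388.] L 79 S 51
plane 2850 [ 3.63245006e-01  3.82924440e-02 -1.09524583e+02] slope 0.36525778016049615 yaw 6.017761972697941
x [350.31157875 354.68099027 741.1655483  748.95330322] y [-166.76440327  -76.49591856   89.59100974   94.66147328]
height-based x0 along u 559.9458642020929 floor y [-75.03539954  89.20122744]
red 61 knob 32 [429.83727503  20.75702477 152.63772838] res range 12.385721490249239 123.02455183948118
plane 1506 [ 3.62443759e-01  3.13523688e-02 -1.10024756e+02] slope 0.36379726379307564 yaw 4.943933585974624
x [356.66234971 360.32270571 742.58398804 748.85205974] y [-158.29412145  -68.62243961  100.96282436  106.20919314]
height-based x0 along u 563.5687145719047 floor y [-68.26376198 100.53794053]
red 169 knob 43 [435.20495762  19.35555216 152.25434192] res range 4.76679727524801 121.87755695745587
```

Run:
```python
from h import *
s=monitor.state(); M=R.from_rotvec(s["tcp_rot"]).as_matrix(); print(M.round(3), "tool y dir deg",np.degrees(np.arctan2(M[1,1],M[0,1])), s["time"])
P=cams.camera_params("wrist"); print(P, rot(P).round(2))
```

```text
[[-0.902  0.431  0.   ]
 [ 0.431  0.902  0.   ]
 [ 0.     0.    -1.   ]] tool y dir deg 64.45636026399222 0.7
{'camera_matrix': array([[297.31863964,   0.        , 254.83811491],
       [  0.        , 297.31863964, 195.83984861],
       [  0.        ,   0.        ,   1.        ]]), 'position': array([164.56605474, 532.62245385, 384.88895091]), 'attitude': array([2.43936493, 1.5416995 , 0.22578363])} [[ 0.43  0.87  0.26]
 [ 0.9  -0.41 -0.12]
 [-0.    0.29 -0.96]]
```

Call:
{"method": "play_rows", "body": {"deltas": [{"x": 4,"y": -4,"z": 2},{"x": 9,"y": -8,"z": 4},{"x": 14,"y": -12,"z": 6},{"x": 19,"y": -15,"z": 6},{"x": 23,"y": -16,"z": 6},{"x": 23,"y": -16,"z": 6}], "grip": 0}}

```text
$.deltas[0]: bad value
```

Run:
```python
from h import *
im,d,P=snap("wrist"); save("w1.png",im); np.savez("w1.npz",im=im,d=d,K=P["camera_matrix"],p=P["position"],a=rot(P))
print(monitor.state()["ee_pos"],P["position"])
for t in("brown_1","cream_1","selector_knob","chute"): print(t,[(np.round(o["centre"]),round(o["p"],2)) for o in cams.look_for("wrist",t)])
```

```text
[237.12837309 496.28080463 235.7053757 ] [164.56605474 532.62245385 384.88895091]
brown_1 [(array([430., 316.,  44.]), 0.97)]
cream_1 [(array([429., 313.,  38.]), 0.36)]
selector_knob []
chute []
```

View pics/w1.png

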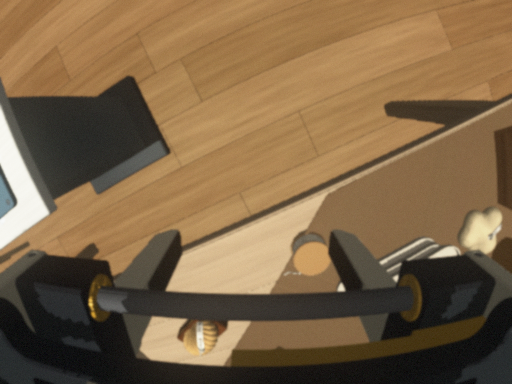

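Call:
{"method": "play_rows", "body": {"deltas": [{"x": 4,"y": -4,"z": 1,"twist": 0},{"x": 9,"y": -8,"z": 2,"twist": 0},{"x": 14,"y": -12,"z": 3,"twist": 0},{"x": 18,"y": -16,"z": 3,"twist": 0},{"x": 19,"y": -19,"z": 3,"twist": 0},{"x": 19,"y": -19,"z": 3,"twist": 0}]}}

```text
time: 1.7
ee_pos: [428.2, 304.4, 265.6]
tcp_rot: [0.701, 3.062, -0.001]
wrist_force: [-0.6, 0.6, 0.7]
opening: 93.4
finger_force: 0.0
```

```bash
cat >> h.py <<'E'
def wcloud(d,P):
    K=np.array(P["camera_matrix"]); v,u=np.mgrid[:d.shape[0],:d.shape[1]]
    x=(u-K[0,2])/K[0,0]; y=(v-K[1,2])/K[1,1]; th=np.hypot(x,y)+1e-9
    k=np.tan(th)/th; c=np.stack([x*k*d,y*k*d,d],-1)
    return c@rot(P).T+np.array(P["position"])
def wlook(name,c,rad=62):
    im,d,P=snap("wrist"); save(name+".png",im); w=wcloud(d,P)
    w[d==0]=1e4
    np.savez(name+".npz",im=im,w=w)
    p=w.reshape(-1,3); p=p[np.isfinite(p).all(1)]
    t=p[(np.hypot(p[:,0]-c[0],p[:,1]-c[1])<150)&(p[:,2]<100)]
    print("table z median",np.median(t[:,2]) if len(t) else None)
    n,b=fitbox(p,c,rad); print(name,n,"err %.0f ang %d ctr %s L %.0f S %.0f"%(b[0],b[1],b[2].round(1),b[3],b[4]))
    return im,w
E
python3 - <<'E'
from h import *
print(monitor.state()["ee_pos"])
wlook("w2",(432,295))
E
```

```text
[428.16097193 304.41483865 265.61769481]
table z median 0.4393218392982021
w2 2285 err 2 ang 110 ctr [433.8 305.2] L 78 S 52
```

View pics/w2.png

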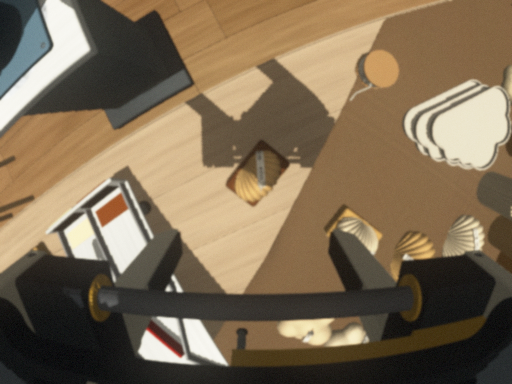

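Call:
{"method": "play_rows", "body": {"deltas": [{"x": 0,"y": -5,"z": 0,"twist": -10},{"x": 0,"y": -11,"z": 0,"twist": -20},{"x": 0,"y": -17,"z": 0,"twist": -30},{"x": 0,"y": -23,"z": 0,"twist": -40},{"x": 0,"y": -29,"z": 0,"twist": -50},{"x": 0,"y": -32,"z": -2,"twist": -59},{"x": 0,"y": -32,"z": -5,"twist": -59},{"x": 0,"y": -32,"z": -5,"twist": -59}], "grip": 1}}

```text
time: 2.75
ee_pos: [425.8, -12.5, 214.2]
tcp_rot: [-2.109, -2.322, 0.002]
wrist_force: [-0.4, -0.6, 1.0]
opening: 92.8
finger_force: 0.0
```

Run:
```python
from h import *
s=monitor.state();M=R.from_rotvec(s["tcp_rot"]).as_matrix();print(s["ee_pos"],np.degrees(np.arctan2(M[1,1],M[0,1])),s["qpos"])
im,w=wlook("w3",(395,-165))
p=w.reshape(-1,3);c=im.reshape(-1,3).astype(int)
red=(c[:,0]>110)&(c[:,1]<60)&(c[:,2]<60)&(p[:,2]>100)&(p[:,2]<200)
print(red.sum(),p[red].mean(0) if red.any() else 0, np.percentile(p[red],[2,98],axis=0) if red.any() else 0)
```

```text
[425.76707697 -12.487017   214.15566114] 5.500617869659534 [-2.92912889e-01  5.16206282e-02  1.83985338e+00  5.46739709e-04
  1.25454569e+00 -3.89083760e-01]
table z median 0.38364299670723767
w3 1731 err 23 ang 40 ctr [ 398.6 -137.7] L 67 S 63
177 [573.53491225 102.10419208 130.17002269] [[545.74277205  84.75529949 118.86395543]
 [592.46215654 112.7759762  137.04867293]]
```

View pics/w3.png

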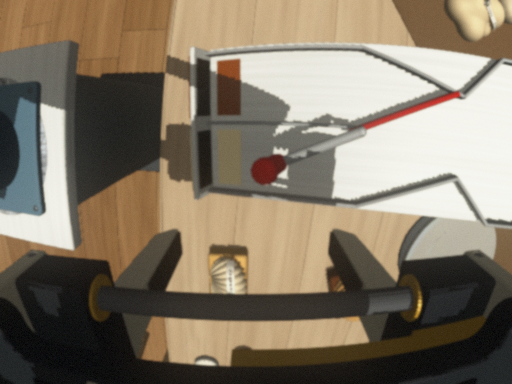

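Run:
```python
import numpy as np,cv2
z=np.load("w3.npz");w=z["w"];im=z["im"].astype(int)
b=w[150:188,248:285].reshape(-1,3);k=b[b[:,2]>140]; print("knob",len(k),k.mean(0),np.percentile(k,[1,99],axis=0))
p=w.reshape(-1,3);c=im.reshape(-1,3)
m=(p[:,0]>340)&(p[:,0]<760)&(p[:,1]>-60)&(p[:,1]<190)&(p[:,2]>15)&(p[:,2]<190)
q=p[m]
x,y,zz=q.T
# floor plane robust
g=q[abs(zz-(0.363*x+0.035*y-110))<6]
for _ in range(5):
    co=np.linalg.lstsq(np.c_[g[:,:2],np.ones(len(g))],g[:,2],rcond=None)[0]
    g=q[abs(zz-(q[:,:2]@co[:2]+co[2]))<3]
print(co,np.degrees(np.arctan2(co[1],co[0])),np.hypot(*co[:2]),len(g))
res=zz-(q[:,:2]@co[:2]+co[2])
wall=q[(res>8)&(res<20)]
for X in range(350,760,30):
    s=q[(abs(x-X)<4)&(res>-4)&(res<22)]
    if len(s)>5: print(X,len(s),s[:,1].min().round(1),s[:,1].max().round(1))
for Y in range(-10,150,20):
    s=q[(abs(y-Y)<4)&(res>-4)&(res<45)]
    if len(s)>5: print("Y",Y,s[:,0].min().round(1),s[:,0].max().round(1))
```

```text
knob 744 [468.5045124   69.59098819 202.88435848] [[419.13950913  20.03160577 140.52866313]
 [443.79095812  36.90531741 169.95726127]]
[ 3.59985129e-01  3.53279283e-02 -1.06896373e+02] 5.604899248920144 0.36171446701453386 41662
380 979 -31.7 135.3
410 1114 -28.7 139.0
440 996 -26.5 142.0
470 1224 -23.3 145.4
500 1282 -20.3 147.4
530 1354 -17.5 150.6
560 1330 -14.4 153.7
590 1287 -10.9 156.6
620 1266 -9.0 159.5
650 1154 -5.6 162.7
680 437 -2.8 80.8
Y -10 355.6 639.3
Y 10 354.8 698.7
Y 30 352.5 690.8
Y 50 351.5 684.7
Y 70 348.7 678.4
Y 90 345.8 674.6
Y 110 343.9 670.1
Y 130 344.9 667.0
```

Call:
{"method": "play_rows", "body": {"deltas": [{"x": 0,"y": 0,"z": 0,"twist": 0},{"x": 0,"y": 0,"z": 0,"twist": 0},{"x": 0,"y": 0,"z": -3,"twist": 0},{"x": 0,"y": 0,"z": -6,"twist": 0},{"x": 0,"y": 0,"z": -6,"twist": 0}], "grip": 0}}

```text
time: 3.42
ee_pos: [425.9, -13.1, 154.6]
tcp_rot: [-2.11, -2.323, 0.002]
wrist_force: [-0.3, 0.7, 0.8]
opening: 47.8
finger_force: 0.0
```

Call:
{"method": "play_rows", "body": {"deltas": [{"x": 0,"y": 1.5,"z": 0,"twist": 0},{"x": 0,"y": 3,"z": 0,"twist": 0},{"x": 0,"y": 4.5,"z": 0,"twist": 0},{"x": 0,"y": 5.8,"z": 0,"twist": 0},{"x": 0,"y": 7,"z": 0,"twist": 0},{"x": 0,"y": 7,"z": 0,"twist": 0}]}}

```text
time: 4.18
ee_pos: [427.4, 57.3, 155.9]
tcp_rot: [2.111, 2.326, 0.001]
wrist_force: [0.3, -0.2, 0.4]
opening: 0.3
finger_force: 0.0
```

Call:
{"method": "play_rows", "body": {"deltas": [{"x": 0,"y": -1,"z": 0,"twist": 0},{"x": 0,"y": -1,"z": 5,"twist": 0},{"x": 0,"y": 0,"z": 10,"twist": 0},{"x": 0,"y": 6,"z": 11,"twist": 0},{"x": 0,"y": 12,"z": 11,"twist": 0},{"x": 0,"y": 18,"z": 11,"twist": 0},{"x": 0,"y": 22,"z": 11,"twist": 0},{"x": 0,"y": 22,"z": 11,"twist": 0}], "grip": 1}}

```text
time: 5.18
ee_pos: [427.3, 277.6, 265.3]
tcp_rot: [-2.11, -2.327, 0.0]
wrist_force: [0.5, -0.9, 0.4]
opening: 76.3
finger_force: 0.0
```

```bash
cat >> h.py <<'E'
def rectfit(w,c,rad=58,zmin=9):
    p=w.reshape(-1,3); q=p[(np.hypot(p[:,0]-c[0],p[:,1]-c[1])<rad)&(p[:,2]>zmin)&(p[:,2]<80)]
    ctr,sz,a=cv2.minAreaRect(q[:,:2].astype(np.float32))
    if sz[0]<sz[1]: sz=sz[::-1]; a+=90
    return np.round(ctr,1),np.round(sz,1),"long axis deg %.1f"%(a%180),len(q)
E
python3 - <<'E'
from h import *
s=monitor.state();print(s["ee_pos"])
im,w=wlook("w4",(433,305)); print(rectfit(w,(433,305)))
z=np.load("w2.npz");print("w2",rectfit(z["w"],(433,305)),rectfit(z["w"],(577,380)))
for c in("scene",):
    im,d,P=snap(c); save("scene2.png",im)
    for o in cams.look_for(c,"selector_knob"): print(o)
    ww=cloud(d,P).reshape(-1,3);cc=im.reshape(-1,3).astype(int)
    m=(cc[:,0]>110)&(cc[:,1]<70)&(cc[:,2]<70)&(ww[:,2]>140)&(ww[:,0]<470); print(m.sum(),ww[m].mean(0))
E
```

```text
[427.29813216 277.57240474 265.26714462]
table z median 0.5762374471191265
w4 2322 err 3 ang 112 ctr [435.4 305.9] L 77 S 52
(array([435.6, 305.2]), array([79.3, 53.7]), 'long axis deg 115.7', 2320)
w2 (array([435.2, 304.9]), array([79.2, 53.1]), 'long axis deg 115.4', 2275) (array([578. , 398.6]), array([77.4, 51.9]), 'long axis deg 31.9', 1127)
42 [406.70932494  56.6738775  172.46408823]
```

View pics/w4.png

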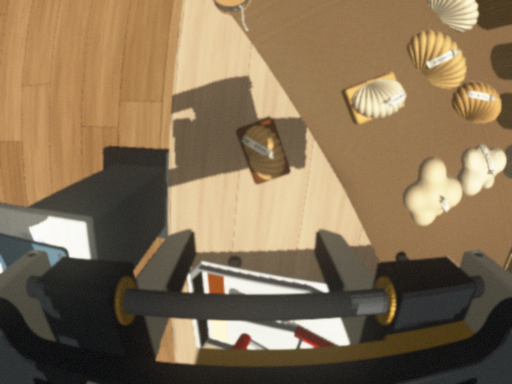

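Run:
```python
import cv2
a=cv2.imread("pics/scene2.png")[140:250,150:300]
cv2.imwrite("pics/c2.png",cv2.resize(a,None,fx=5,fy=5,interpolation=cv2.INTER_CUBIC))
```

```text
(no output)
```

View pics/c2.png

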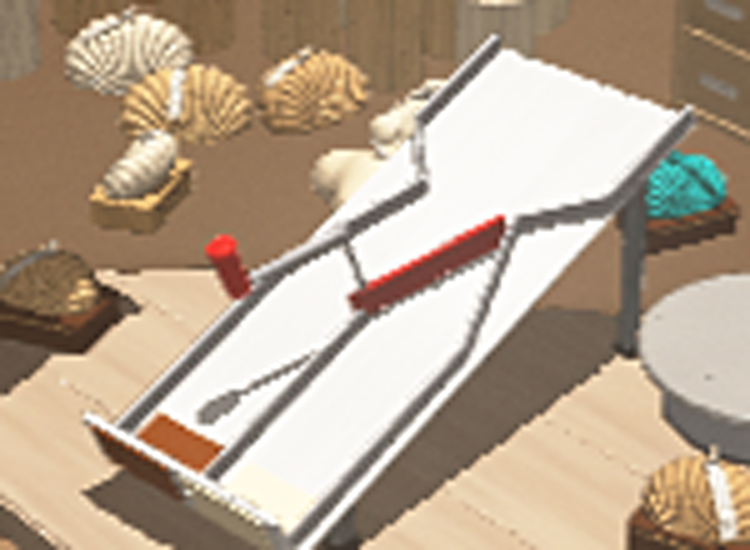

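Call:
{"method": "play_rows", "body": {"deltas": [{"x": 0.8,"y": 2.7,"z": -5,"twist": 10},{"x": 0.8,"y": 2.7,"z": -10,"twist": 20},{"x": 0.8,"y": 2.7,"z": -15,"twist": 20},{"x": 0.8,"y": 2.7,"z": -18,"twist": 20},{"x": 0.8,"y": 2.7,"z": -21,"twist": 20},{"x": 0.8,"y": 2.7,"z": -24.2,"twist": 20},{"x": 0.8,"y": 2.7,"z": -24.2,"twist": 20}], "grip": 1}}

```text
time: 6.2
ee_pos: [433.9, 300.9, 21.9]
tcp_rot: [-1.679, -2.652, 0.007]
wrist_force: [0.7, -0.8, 1.2]
opening: 92.9
finger_force: 0.0
```

Call:
{"method": "play_rows", "body": {"deltas": [{"x": 0,"y": 0,"z": 0,"twist": 0},{"x": 0,"y": 0,"z": 0,"twist": 0},{"x": 0,"y": 0,"z": 0,"twist": 0},{"x": 0,"y": 0,"z": 0,"twist": 0},{"x": 0,"y": 0,"z": 0,"twist": 0}], "grip": 0.3, "squeeze": 30}}

```text
time: 6.82
ee_pos: [435.4, 303.5, 24.1]
tcp_rot: [1.677, 2.656, 0.001]
wrist_force: [0.1, 0.3, 3.2]
opening: 51.7
finger_force: 30.0
```

Call:
{"method": "play_rows", "body": {"deltas": [{"x": 0,"y": 0,"z": 5,"twist": 0},{"x": 0,"y": 0,"z": 10,"twist": 10},{"x": 0,"y": 0,"z": 15,"twist": 20},{"x": 1,"y": -1,"z": 20,"twist": 30},{"x": 5,"y": -5,"z": 21,"twist": 40},{"x": 9,"y": -9,"z": 21,"twist": 50},{"x": 13,"y": -12,"z": 21,"twist": 60},{"x": 17,"y": -15,"z": 21,"twist": 70}]}}

```text
time: 7.82
ee_pos: [605.9, 152.1, 233.2]
tcp_rot: [0.158, -3.137, -0.0]
wrist_force: [0.1, 0.8, -2.1]
opening: 51.6
finger_force: 30.0
```

Call:
{"method": "play_rows", "body": {"deltas": [{"x": 4,"y": -4,"z": 0,"twist": 0},{"x": 7.8,"y": -7.2,"z": 0,"twist": 0},{"x": 7.8,"y": -7.2,"z": 0,"twist": 0},{"x": 7.8,"y": -7.2,"z": 0,"twist": 0}]}}

```text
time: 8.32
ee_pos: [682.4, 81.6, 232.6]
tcp_rot: [0.149, -3.136, -0.001]
wrist_force: [-0.4, 0.3, -2.2]
opening: 51.2
finger_force: 30.0
```

Run:
```python
from h import *
s=monitor.state();M=R.from_rotvec(s["tcp_rot"]).as_matrix();print(s["ee_pos"],np.degrees(np.arctan2(M[1,1],M[0,1])),s["opening"])
im,d,P=snap("wrist");save("w5.png",im);np.savez("w5.npz",im=im,w=wcloud(d,P))
```

```text
[682.35617019  81.55781505 232.59432454] 95.43885824359194 51.24236944266693
```

View pics/w5.png

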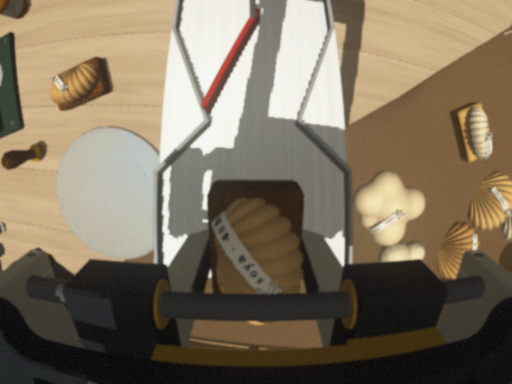

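Call:
{"method": "play_rows", "body": {"deltas": [{"x": 0,"y": 0,"z": -2,"twist": 0},{"x": 0,"y": 0,"z": -3.5,"twist": 0},{"x": 0,"y": 0,"z": -4.4,"twist": 0},{"x": 0,"y": 0,"z": -4.6,"twist": 0},{"x": 0,"y": 0,"z": -4.6,"twist": 0}]}}

```text
time: 9.0
ee_pos: [683.3, 81.4, 188.0]
tcp_rot: [-0.15, 3.138, -0.0]
wrist_force: [0.8, -0.2, -2.0]
opening: 52.3
finger_force: 30.0
```

Call:
{"method": "play_rows", "body": {"deltas": [{"x": 0,"y": 0,"z": -0.2,"twist": 0},{"x": 0,"y": 0,"z": -0.4,"twist": 0},{"x": 0,"y": 0,"z": -0.5,"twist": 0}]}}

```text
time: 9.38
ee_pos: [683.1, 81.2, 182.6]
tcp_rot: [-0.149, 3.138, -0.0]
wrist_force: [0.5, -0.4, -2.5]
opening: 51.6
finger_force: 30.0
```

Call:
{"method": "play_rows", "body": {"deltas": [{"x": 0,"y": 0,"z": -0.2,"twist": 0},{"x": 0,"y": 0,"z": -0.2,"twist": 0}]}}

```text
time: 9.62
ee_pos: [683.2, 81.2, 180.9]
tcp_rot: [-0.15, 3.138, -0.0]
wrist_force: [0.1, -0.1, -0.2]
opening: 51.8
finger_force: 30.0
```

Call:
{"method": "play_rows", "body": {"deltas": [{"x": 0,"y": 0,"z": 0,"twist": 0},{"x": 0,"y": 0,"z": 0,"twist": 0},{"x": 0,"y": 0,"z": 0,"twist": 0},{"x": 0,"y": 0,"z": 1,"twist": 0},{"x": 0,"y": 0,"z": 4,"twist": 0},{"x": 0,"y": 0,"z": 8,"twist": 0},{"x": 0,"y": 0,"z": 9,"twist": 0},{"x": 0,"y": 0,"z": 9,"twist": 0}], "grip": 1}}

```text
time: 10.62
ee_pos: [683.4, 81.3, 271.4]
tcp_rot: [-0.15, 3.136, -0.0]
wrist_force: [0.8, -0.9, 0.1]
opening: 92.7
finger_force: 0.0
```

Run:
```python
from h import *
print(monitor.state()["ee_pos"])
im,d,P=snap("wrist");save("w6.png",im);w=wcloud(d,P);w[d==0]=1e4;np.savez("w6.npz",im=im,w=w)
print(rectfit(w,(566,-177)),rectfit(w,(578,398)))
```

```text
[683.37803337  81.29852063 271.37850261]
(array([ 575.8, -165.9]), array([80.7, 53.7]), 'long axis deg 108.6', 1799) (array([581.4, 396.2]), array([80.9, 52. ]), 'long axis deg 29.3', 1519)
```

View pics/w6.png

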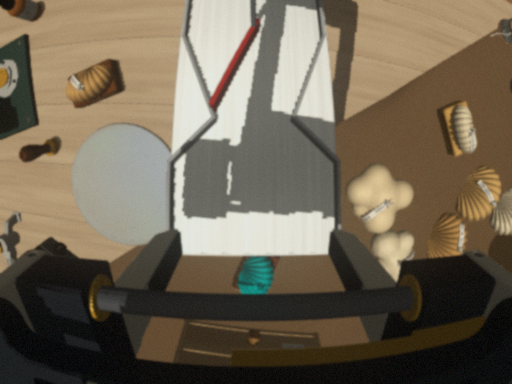

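Call:
{"method": "play_rows", "body": {"deltas": [{"x": -1,"y": -3,"z": 0,"twist": -10},{"x": -3,"y": -7,"z": 0,"twist": -20},{"x": -4,"y": -11,"z": 0,"twist": -30},{"x": -6,"y": -15,"z": 0,"twist": -40},{"x": -8,"y": -18,"z": 0,"twist": -50},{"x": -10,"y": -21,"z": 0,"twist": -60},{"x": -11,"y": -24,"z": 0,"twist": -70},{"x": -11,"y": -25,"z": 0,"twist": -76}]}}

```text
time: 11.68
ee_pos: [571.5, -170.2, 268.6]
tcp_rot: [-1.82, -2.556, 0.002]
wrist_force: [0.7, -0.3, -0.0]
opening: 93.1
finger_force: 0.0
```

Run:
```python
from h import *
s=monitor.state();M=R.from_rotvec(s["tcp_rot"]).as_matrix();print(s["ee_pos"],np.degrees(np.arctan2(M[1,1],M[0,1])),s["joint_velocities"].max() if hasattr(s["joint_velocities"],'max') else 0)
im,d,P=snap("wrist");save("w7.png",im);w=wcloud(d,P);w[d==0]=1e4;np.savez("w7.npz",im=im,w=w)
print(rectfit(w,(573,-168)),rectfit(w,(398,-160)))
im,d,P=snap("scene");save("scene3.png",im);w=cloud(d,P);np.savez("scene3.npz",im=im,w=w)
p=w.reshape(-1,3);T=p-[552,68.5,0];a=np.radians(5.6);cx=T[:,0]*np.cos(a)+T[:,1]*np.sin(a);cy=-T[:,0]*np.sin(a)+T[:,1]*np.cos(a)
h=p[:,2]-(95+.364*cx)
m=(abs(cx)<185)&(abs(cy)<78)&(h>18)&(h<70)&(im.reshape(-1,3).astype(int)[:,2]<150)
print("on chute",m.sum(),np.percentile(np.c_[cx,cy,h][m],[5,50,95],axis=0).round())
```

```text
[ 571.45402637 -170.16542191  268.6242247 ] 19.091007254589936 0.7004462524477084
(array([ 574.8, -165.9]), array([79. , 52.9]), 'long axis deg 108.8', 2254) (array([ 402.1, -153.6]), array([80.9, 52.9]), 'long axis deg 93.8', 2094)
on chute 373 [[-182.  -34.   20.]
 [-148.   25.   30.]
 [  24.   53.   56.]]
```

Call:
{"method": "play_rows", "body": {"deltas": [{"x": 0.2,"y": 0.4,"z": -5,"twist": 0},{"x": 0.2,"y": 0.4,"z": -10,"twist": 0},{"x": 0.2,"y": 0.4,"z": -15,"twist": 0},{"x": 0.2,"y": 0.4,"z": -19,"twist": 0},{"x": 0.2,"y": 0.4,"z": -22,"twist": 0},{"x": 0.2,"y": 0.4,"z": -24.9,"twist": 0},{"x": 0.2,"y": 0.4,"z": -24.9,"twist": 0}]}}

```text
time: 12.65
ee_pos: [574.1, -163.4, 19.4]
tcp_rot: [-1.808, -2.565, 0.0]
wrist_force: [-0.1, -0.1, 0.3]
opening: 92.8
finger_force: 0.0
```

Call:
{"method": "play_rows", "body": {"deltas": [{"x": 0,"y": 0,"z": 0,"twist": 0},{"x": 0,"y": 0,"z": 0,"twist": 0},{"x": 0,"y": 0,"z": 0,"twist": 0},{"x": 0,"y": 0,"z": 0,"twist": 0},{"x": 0,"y": 0,"z": 0,"twist": 0}], "grip": 0.3, "squeeze": 30}}

```text
time: 13.28
ee_pos: [575.1, -164.8, 21.8]
tcp_rot: [1.814, 2.565, -0.0]
wrist_force: [0.3, -1.1, 1.6]
opening: 51.7
finger_force: 30.0
```

Call:
{"method": "play_rows", "body": {"deltas": [{"x": 0,"y": 0,"z": 5,"twist": 0},{"x": 0,"y": 0,"z": 10,"twist": 10},{"x": 0,"y": 0,"z": 15,"twist": 20},{"x": 1,"y": 2,"z": 20,"twist": 30},{"x": 3,"y": 6,"z": 21,"twist": 40},{"x": 5,"y": 10,"z": 21,"twist": 50},{"x": 7,"y": 14,"z": 21,"twist": 60},{"x": 9,"y": 18,"z": 21,"twist": 70}]}}

```text
time: 14.28
ee_pos: [665.3, 16.5, 231.2]
tcp_rot: [-0.006, -3.141, -0.0]
wrist_force: [0.0, -0.9, -1.1]
opening: 52.0
finger_force: 30.0
```

Call:
{"method": "play_rows", "body": {"deltas": [{"x": 1,"y": 4,"z": 0,"twist": 6.6},{"x": 1.8,"y": 6.6,"z": 0,"twist": 6.6},{"x": 1.8,"y": 6.6,"z": -2,"twist": 6.6},{"x": 1.8,"y": 6.6,"z": -3,"twist": 6.6},{"x": 1.8,"y": 6.6,"z": -3,"twist": 6.6}]}}

```text
time: 14.9
ee_pos: [682.3, 80.9, 200.2]
tcp_rot: [0.165, -3.134, -0.0]
wrist_force: [0.0, 0.6, -2.3]
opening: 51.5
finger_force: 30.0
```

Call:
{"method": "play_rows", "body": {"deltas": [{"x": 0.1,"y": 0,"z": -1,"twist": -0.4},{"x": 0.1,"y": 0,"z": -1.8,"twist": -0.4},{"x": 0.1,"y": 0,"z": -2.2,"twist": -0.4},{"x": 0.1,"y": 0,"z": -2.2,"twist": -0.4}]}}

```text
time: 15.4
ee_pos: [684.2, 81.1, 179.8]
tcp_rot: [-0.155, 3.138, -0.0]
wrist_force: [0.6, 0.3, -1.8]
opening: 51.9
finger_force: 30.0
```

Call:
{"method": "play_rows", "body": {"deltas": [{"x": 0,"y": 0,"z": 0,"twist": 0},{"x": 0,"y": 0,"z": 0,"twist": 0},{"x": 0,"y": 0,"z": 0,"twist": 0},{"x": 0,"y": 0,"z": 1,"twist": 0},{"x": 0,"y": 0,"z": 4,"twist": 0},{"x": 0,"y": 0,"z": 8,"twist": 0},{"x": 0,"y": 0,"z": 9,"twist": 0},{"x": 0,"y": 0,"z": 9,"twist": 0}], "grip": 1}}

```text
time: 16.4
ee_pos: [684.4, 81.3, 270.4]
tcp_rot: [-0.155, 3.136, -0.0]
wrist_force: [-0.5, -0.2, -0.4]
opening: 92.8
finger_force: 0.0
```

```bash
cat >> h.py <<'E'
def chute():
    im,d,P=snap("scene");w=cloud(d,P);p=w.reshape(-1,3);T=p-[552,68.5,0];a=np.radians(5.6);cx=T[:,0]*np.cos(a)+T[:,1]*np.sin(a);cy=-T[:,0]*np.sin(a)+T[:,1]*np.cos(a)
    h=p[:,2]-(95+.364*cx); c=im.reshape(-1,3).astype(int)
    m=(abs(cx)<185)&(abs(cy)<78)&(h>26)&(h<75)&((c[:,0]-c[:,1]<60))
    for x in range(-190,190,20):
        s=m&(abs(cx-x)<10)
        if s.sum()>8: print("chute x",x,s.sum(),"y",np.percentile(cy[s],[5,50,95]).round(),"h max",h[s].max().round(), "rgb",c[s].mean(0).round())
    return im
E
python3 - <<'E'
from h import *
print(monitor.state()["ee_pos"])
im=chute();save("scene4.png",im)
a=cv2.imread("pics/scene4.png")[140:250,150:300]
cv2.imwrite("pics/c4.png",cv2.resize(a,None,fx=5,fy=5,interpolation=cv2.INTER_CUBIC))
E
```

```text
[684.3789442   81.28851319 270.42897464]
chute x -190 37 y [22. 33. 58.] h max 58.0 rgb [168. 146. 122.]
chute x -170 115 y [21. 36. 56.] h max 72.0 rgb [163. 138. 110.]
chute x -150 100 y [18. 32. 50.] h max 61.0 rgb [159. 128.  91.]
chute x -130 46 y [18. 30. 47.] h max 50.0 rgb [148. 118.  86.]
chute x -110 114 y [28. 41. 62.] h max 61.0 rgb [129. 102.  75.]
chute x -90 67 y [24. 34. 53.] h max 73.0 rgb [128. 102.  77.]
chute x -70 68 y [24. 33. 56.] h max 62.0 rgb [149. 123.  95.]
chute x -50 40 y [-4.  1. 40.] h max 73.0 rgb [155. 135. 119.]
```

View pics/c4.png

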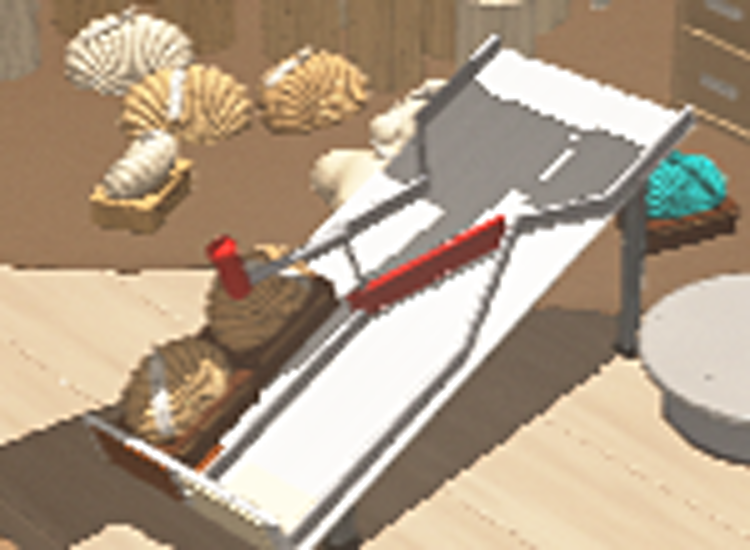

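Call:
{"method": "play_rows", "body": {"deltas": [{"x": -3,"y": 1,"z": 0,"twist": -10},{"x": -6,"y": 2,"z": 0,"twist": -20},{"x": -10,"y": 3,"z": 0,"twist": -30},{"x": -14,"y": 4,"z": 0,"twist": -40},{"x": -18,"y": 5,"z": 0,"twist": -50},{"x": -21,"y": 5,"z": 0,"twist": -60},{"x": -24,"y": 5,"z": 0,"twist": -70},{"x": -25.9,"y": 5,"z": 0,"twist": -80}]}}

```text
time: 17.45
ee_pos: [422.7, 131.3, 268.0]
tcp_rot: [-1.903, -2.496, 0.004]
wrist_force: [0.1, 0.5, 0.1]
opening: 92.7
finger_force: 0.0
```

Call:
{"method": "play_rows", "body": {"deltas": [{"x": 0,"y": 0,"z": 0,"twist": -10},{"x": 0,"y": 0,"z": 0,"twist": -10},{"x": 0,"y": 0,"z": 0,"twist": -10}], "grip": 0}}

```text
time: 17.82
ee_pos: [424.8, 131.2, 268.8]
tcp_rot: [-2.104, -2.331, 0.002]
wrist_force: [-0.5, -1.2, -0.2]
opening: 67.8
finger_force: 0.0
```

```bash
cat >> h.py <<'E'
def tochute(w):
    T=w-np.array([552,68.5,0]);a=np.radians(5.6)
    return np.stack([T[...,0]*np.cos(a)+T[...,1]*np.sin(a),-T[...,0]*np.sin(a)+T[...,1]*np.cos(a),w[...,2]],-1)
E
python3 - <<'E'
from h import *
print(monitor.state()["ee_pos"])
im,d,P=snap("wrist");save("w8.png",im);w=wcloud(d,P);w[d==0]=1e4
np.savez("w8.npz",im=im,w=w)
c=tochute(w); h=(c[...,2]-95-.364*c[...,0])*.94
m=(h>19)&(h<29)&(c[...,1]>3)&(c[...,1]<78)&(c[...,0]>-195)&(c[...,0]<30)
for y in range(8,76,8):
    s=c[m&(abs(c[...,1]-y)<4)][:,0]
    if len(s)>3: hist=np.histogram(s,bins=np.arange(-195,30,7.5))[0]; print(y,hist)
print([(np.round(tochute(o["centre"])),round(o["p"],2)) for o in cams.look_for("wrist","brown_1")])
E
```

```text
[424.84908758 131.20958851 268.7733459 ]
8 [18  0  0  0  0  0  0  0  0  0  0  0  0  0  0  0  0  0  0  0  0  0  0  0
  0  0  0  0  0]
16 [20  3  3  4  5  5  5  4  3  2  1  0  0  0  0  0  0  0  0  0  0  0  0  0
  0  0  0  0  0]
24 [14  1  5  3  6 10  6  9 24 36 25 16  7  4 10 13  3  0 11 24 11  0  0  0
  0  0  0  0  0]
32 [ 0  0  0  0  0  0  0  0  1 21 23  2  0  0  0  0  0  0  2 30 23  0  0  0
  0  0  0  0  0]
40 [ 0  0  0  0  0  0  0  0  0 16  3  0  0  0  0  0  0  0  0  2 21  0  0  0
  0  0  0  0  0]
48 [ 0  0  0  0  0  0  0  0  0 23  2  0  0  0  0  0  0  0  0  0 17  0  0  0
  0  0  0  0  0]
56 [16  8  0  0  0  0  0  1 17 36 23  0  0  0  0  0  0  0  0 21 21  0  0  0
  0  0  0  0  0]
64 [22 34 24 21 15 22 29 39 47 42 39 28  4  1  0  0  2  4 23 47 21  0  0  0
  0  0  0  0  0]
72 [29  6 14 17 17 14 19 15 22 17 23 44 41 44 42 43 49 50 49 49 18  0  0  0
  0  0  0  0  0]Traceback (most recent call last):
  File "<stdin>", line 10, in <module>
  File "h.py", line 55, in tochute
    return np.stack([T[...,0]*np.cos(a)+T[...,1]*np.sin(a),-T[...,0]*np.sin(a)+T[...,1]*np.cos(a),w[...,2]],-1)
                                                                                                  ~^^^^^^^
TypeError: list indices must be integers or slices, not tuple
```

View pics/w8.png

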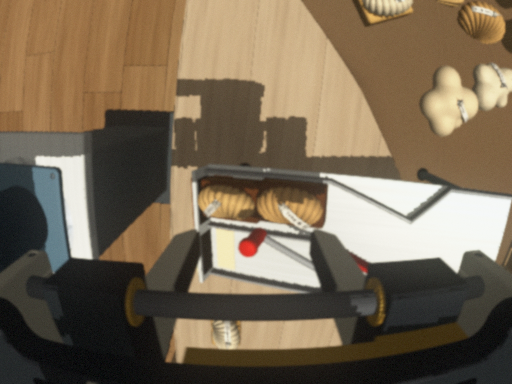

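Call:
{"method": "play_rows", "body": {"deltas": [{"x": 0,"y": 0,"z": 0,"twist": 0},{"x": 0,"y": 0,"z": -4,"twist": 0},{"x": 0,"y": 0,"z": -8,"twist": 0},{"x": 0,"y": 0,"z": -11,"twist": 0},{"x": 0,"y": 0,"z": -11,"twist": 0}], "grip": 0}}

```text
time: 18.55
ee_pos: [423.5, 131.1, 157.8]
tcp_rot: [-2.106, -2.326, 0.006]
wrist_force: [-0.1, -0.2, 0.7]
opening: 9.7
finger_force: 0.0
```

Call:
{"method": "play_rows", "body": {"deltas": [{"x": 0,"y": -1.5,"z": 0,"twist": 0},{"x": 0,"y": -3,"z": 0,"twist": 0},{"x": 0,"y": -4.5,"z": 0,"twist": 0},{"x": 0,"y": -6,"z": 0,"twist": 0},{"x": 0,"y": -7.8,"z": 0,"twist": 0},{"x": 0,"y": -7.8,"z": 0,"twist": 0}]}}

```text
time: 19.3
ee_pos: [425.5, 51.7, 159.9]
tcp_rot: [2.111, 2.325, 0.0]
wrist_force: [0.4, -0.6, 0.6]
opening: 0.4
finger_force: 0.0
```

Call:
{"method": "play_rows", "body": {"deltas": [{"x": 0,"y": 1,"z": 0,"twist": 0},{"x": 0,"y": 1,"z": 5,"twist": 0},{"x": 0,"y": 0,"z": 11,"twist": 0},{"x": -0.5,"y": -6,"z": 11,"twist": 0},{"x": -1,"y": -12,"z": 11,"twist": 0},{"x": -1.5,"y": -18,"z": 11,"twist": 0},{"x": -2,"y": -21.5,"z": 11,"twist": 0},{"x": -2,"y": -21.5,"z": 11,"twist": 0}], "grip": 1}}

```text
time: 20.3
ee_pos: [405.2, -162.9, 269.4]
tcp_rot: [-2.112, -2.325, 0.0]
wrist_force: [0.4, 0.2, -0.1]
opening: 75.7
finger_force: 0.0
```

Run:
```python
from h import *
s=monitor.state();M=R.from_rotvec(s["tcp_rot"]).as_matrix();print(s["ee_pos"],np.degrees(np.arctan2(M[1,1],M[0,1])))
im,d,P=snap("wrist");save("w9.png",im);w=wcloud(d,P);w[d==0]=1e4;np.savez("w9.npz",im=im,w=w)
print(rectfit(w,(402,-154)))
c=im.astype(int);red=(c[...,0]>110)&(c[...,1]<60)&(c[...,2]<60)&(w[...,2]>140)&(w[...,2]<185)
print("knob",red.sum(),w[red].mean(0),tochute(w[red]).mean(0))
im,d,P=snap("scene");w=cloud(d,P);c=im.astype(int);red=(c[...,0]>110)&(c[...,1]<60)&(c[...,2]<60)&(w[...,2]>140)&(w[...,2]<185)&(w[...,0]<480)
print("knob scene",red.sum(),tochute(w[red]).mean(0) if red.any() else 0)
```

```text
[ 405.23184285 -162.86128053  269.44952111] 5.492352813791694
(array([ 401. , -152.9]), array([80.5, 52.9]), 'long axis deg 93.6', 2266)
knob 66 [433.0146792   21.92430746 159.4895706 ] [-122.96244259  -34.74247276  159.4895706 ]
knob scene 25 [-127.08929129  -35.18312745  153.66907921]
```

Call:
{"method": "play_rows", "body": {"deltas": [{"x": -0.4,"y": 1,"z": -5,"twist": -1.9},{"x": -0.4,"y": 1,"z": -10,"twist": -1.9},{"x": -0.4,"y": 1,"z": -15,"twist": -1.9},{"x": -0.4,"y": 1,"z": -19,"twist": -1.9},{"x": -0.4,"y": 1,"z": -22,"twist": -1.9},{"x": -0.4,"y": 1,"z": -24.7,"twist": -1.9},{"x": -0.4,"y": 1,"z": -24.7,"twist": -1.9}]}}

```text
time: 21.28
ee_pos: [400.2, -149.2, 21.4]
tcp_rot: [-2.142, -2.292, 0.0]
wrist_force: [-0.2, 1.2, 0.4]
opening: 93.1
finger_force: 0.0
```

Call:
{"method": "play_rows", "body": {"deltas": [{"x": 0,"y": 0,"z": 0,"twist": 0},{"x": 0,"y": 0,"z": 0,"twist": 0},{"x": 0,"y": 0,"z": 0,"twist": 0},{"x": 0,"y": 0,"z": 0,"twist": 0},{"x": 0,"y": 0,"z": 0,"twist": 0}], "grip": 0.3, "squeeze": 30}}

```text
time: 21.9
ee_pos: [401.3, -151.9, 23.0]
tcp_rot: [2.147, 2.292, 0.0]
wrist_force: [0.2, 0.1, 2.7]
opening: 52.0
finger_force: 30.0
```

Call:
{"method": "play_rows", "body": {"deltas": [{"x": 0,"y": 0,"z": 5,"twist": 0},{"x": 0,"y": 0,"z": 10,"twist": 10},{"x": 0,"y": 0,"z": 15,"twist": 20},{"x": 2,"y": 0,"z": 20,"twist": 30},{"x": 6,"y": 2,"z": 21,"twist": 40},{"x": 10,"y": 5,"z": 21,"twist": 50},{"x": 14,"y": 8,"z": 21,"twist": 60},{"x": 18,"y": 11,"z": 21,"twist": 70}]}}

```text
time: 22.9
ee_pos: [581.9, -40.7, 232.1]
tcp_rot: [-0.435, -3.11, 0.0]
wrist_force: [0.9, -0.5, -0.9]
opening: 51.7
finger_force: 30.0
```

Call:
{"method": "play_rows", "body": {"deltas": [{"x": 4,"y": 4,"z": 0,"twist": 10},{"x": 7,"y": 8,"z": 0,"twist": 20},{"x": 10.2,"y": 12.3,"z": 0,"twist": 21.8},{"x": 10.2,"y": 12.3,"z": -2,"twist": 21.8},{"x": 10.2,"y": 12.3,"z": -3.2,"twist": 21.8},{"x": 10.2,"y": 12.3,"z": -3.2,"twist": 21.8}]}}

```text
time: 23.65
ee_pos: [681.9, 80.7, 198.8]
tcp_rot: [0.151, -3.134, -0.0]
wrist_force: [-0.2, -0.6, -1.9]
opening: 51.8
finger_force: 30.0
```

Target TCP z ≈ 23+158 = 181.

Call:
{"method": "play_rows", "body": {"deltas": [{"x": 0.1,"y": 0,"z": -1,"twist": 0},{"x": 0.1,"y": 0,"z": -1.6,"twist": 0},{"x": 0.1,"y": 0,"z": -1.9,"twist": 0},{"x": 0.1,"y": 0,"z": -1.9,"twist": 0}]}}

```text
time: 24.15
ee_pos: [684.0, 81.1, 181.6]
tcp_rot: [0.152, -3.138, -0.0]
wrist_force: [-0.2, -0.8, -1.1]
opening: 51.9
finger_force: 30.0
```

Call:
{"method": "play_rows", "body": {"deltas": [{"x": 0,"y": 0,"z": 0,"twist": 0},{"x": 0,"y": 0,"z": 0,"twist": 0},{"x": 0,"y": 0,"z": 0,"twist": 0},{"x": 0,"y": 0,"z": 1,"twist": 0},{"x": 0,"y": 0,"z": 4,"twist": 0},{"x": 0,"y": 0,"z": 8,"twist": 0},{"x": 0,"y": 0,"z": 9,"twist": 0},{"x": 0,"y": 0,"z": 9,"twist": 0}], "grip": 1}}

```text
time: 25.15
ee_pos: [684.4, 81.3, 272.4]
tcp_rot: [-0.152, 3.136, -0.0]
wrist_force: [-0.3, -0.9, 0.3]
opening: 92.8
finger_force: 0.0
```

Run:
```python
from h import *
print(monitor.state()["ee_pos"])
im=chute();save("scene5.png",im)
im,d,P=snap("wrist");w=wcloud(d,P);w[d==0]=1e4
print(rectfit(w,(580,397)))
```

```text
[684.35095158  81.27259075 272.36722368]
chute x -190 73 y [-67.  17.  54.] h max 63.0 rgb [193. 175. 150.]
chute x -170 247 y [-69. -36.  52.] h max 71.0 rgb [193. 172. 145.]
chute x -150 210 y [-69. -35.  48.] h max 60.0 rgb [193. 169. 137.]
chute x -130 96 y [-69. -45.  43.] h max 54.0 rgb [199. 175. 140.]
chute x -110 126 y [28. 43. 62.] h max 62.0 rgb [126.  99.  71.]
chute x -90 106 y [25. 41. 62.] h max 73.0 rgb [130. 105.  79.]
chute x -70 40 y [36. 46. 62.] h max 60.0 rgb [174. 146. 110.]
chute x -50 32 y [-5. -0. 43.] h max 70.0 rgb [168. 150. 128.]
(array([581. , 395.3]), array([80.2, 51. ]), 'long axis deg 28.4', 1512)
```

Call:
{"method": "play_rows", "body": {"deltas": [{"x": -2,"y": 5,"z": 0,"twist": 10},{"x": -4,"y": 10,"z": 0,"twist": 20},{"x": -6,"y": 15,"z": 0,"twist": 23},{"x": -8,"y": 20,"z": 0,"twist": 23},{"x": -9.5,"y": 25,"z": 0,"twist": 23},{"x": -10.3,"y": 30,"z": 0,"twist": 23},{"x": -10.3,"y": 31.4,"z": 0,"twist": 23},{"x": -10.3,"y": 31.4,"z": 0,"twist": 23}]}}

```text
time: 26.25
ee_pos: [580.6, 395.5, 269.8]
tcp_rot: [0.777, -3.041, 0.002]
wrist_force: [0.2, 0.0, 0.4]
opening: 93.3
finger_force: 0.0
```

Run:
```python
from h import *
s=monitor.state();M=R.from_rotvec(s["tcp_rot"]).as_matrix();print(s["ee_pos"],np.degrees(np.arctan2(M[1,1],M[0,1])),s["qpos"])
im,d,P=snap("wrist");save("w10.png",im);w=wcloud(d,P);w[d==0]=1e4;np.savez("w10.npz",im=im,w=w)
print(rectfit(w,(581,395)))
p=w.reshape(-1,3);q=p[(np.hypot(p[:,0]-581,p[:,1]-395)<130)&(np.hypot(p[:,0]-581,p[:,1]-395)>50)&(p[:,2]>8)&(p[:,2]<90)]
print("other stuff near",len(q),np.unique((q[:,:2]//20*20).astype(int),axis=0).tolist()[:30])
```

```text
[580.61926647 395.54139588 269.83121983] 118.64498497538077 [ 4.39925641e-01  5.28195971e-01  1.05055005e+00 -5.44042020e-04
  1.56555641e+00 -1.63081588e+00]
(array([580.7, 397.1]), array([78.7, 52.7]), 'long axis deg 29.6', 2246)
other stuff near 1763 [[500, 300], [520, 280], [520, 300], [540, 260], [540, 280], [560, 260], [560, 280], [620, 460], [620, 480], [620, 500], [640, 440], [640, 460], [640, 480], [640, 500], [660, 300], [660, 440], [660, 460], [660, 480], [680, 300], [680, 320], [680, 420], [680, 440], [680, 460], [700, 420], [700, 440]]
```

Call:
{"method": "play_rows", "body": {"deltas": [{"x": 0,"y": 0.1,"z": -5,"twist": 1},{"x": 0,"y": 0.1,"z": -10,"twist": 1},{"x": 0,"y": 0.1,"z": -15,"twist": 1},{"x": 0,"y": 0.1,"z": -19,"twist": 1},{"x": 0,"y": 0.1,"z": -22,"twist": 1},{"x": 0,"y": 0.1,"z": -24.9,"twist": 1},{"x": 0,"y": 0.1,"z": -24.9,"twist": 1}]}}

```text
time: 27.18
ee_pos: [580.6, 393.4, 20.4]
tcp_rot: [0.797, -3.034, 0.002]
wrist_force: [-0.7, -0.0, 1.2]
opening: 92.9
finger_force: 0.0
```

Call:
{"method": "play_rows", "body": {"deltas": [{"x": 0,"y": 0,"z": 0,"twist": 0},{"x": 0,"y": 0,"z": 0,"twist": 0},{"x": 0,"y": 0,"z": 0,"twist": 0},{"x": 0,"y": 0,"z": 0,"twist": 0},{"x": 0,"y": 0,"z": 0,"twist": 0}], "grip": 0.3, "squeeze": 30}}

```text
time: 27.8
ee_pos: [581.1, 396.4, 23.0]
tcp_rot: [-0.802, 3.037, 0.0]
wrist_force: [0.1, -0.4, 1.7]
opening: 51.4
finger_force: 30.0
```

Place: dx +10.3, dy −31.5, twist −24.1 (119.6→95.5).

Call:
{"method": "play_rows", "body": {"deltas": [{"x": 0,"y": 0,"z": 5,"twist": 0},{"x": 0,"y": 0,"z": 10,"twist": 0},{"x": 0,"y": 0,"z": 15,"twist": 0},{"x": 1,"y": -2,"z": 20,"twist": -8},{"x": 3,"y": -7,"z": 21,"twist": -16},{"x": 4.5,"y": -12,"z": 21,"twist": -24.1},{"x": 6,"y": -17,"z": 21,"twist": -24.1},{"x": 8,"y": -22,"z": 21,"twist": -24.1}]}}

```text
time: 28.8
ee_pos: [660.9, 174.9, 232.3]
tcp_rot: [0.15, -3.137, -0.0]
wrist_force: [0.6, 0.3, -1.9]
opening: 51.7
finger_force: 30.0
```

Call:
{"method": "play_rows", "body": {"deltas": [{"x": 1.5,"y": -5,"z": 0,"twist": 0},{"x": 2.3,"y": -9.5,"z": 0,"twist": 0},{"x": 2.3,"y": -9.5,"z": 0,"twist": 0},{"x": 2.3,"y": -9.5,"z": -2,"twist": 0},{"x": 2.3,"y": -9.5,"z": -3.2,"twist": 0},{"x": 2.3,"y": -9.5,"z": -3.2,"twist": 0}]}}

```text
time: 29.55
ee_pos: [683.1, 82.3, 199.0]
tcp_rot: [0.151, -3.135, -0.001]
wrist_force: [0.3, 0.7, -1.3]
opening: 51.9
finger_force: 30.0
```

Call:
{"method": "play_rows", "body": {"deltas": [{"x": 0,"y": -0.1,"z": -1,"twist": 0},{"x": 0,"y": -0.1,"z": -1.6,"twist": 0},{"x": 0,"y": -0.1,"z": -1.9,"twist": 0},{"x": 0,"y": -0.1,"z": -1.9,"twist": 0}]}}

```text
time: 30.05
ee_pos: [684.0, 80.3, 181.4]
tcp_rot: [0.15, -3.138, -0.0]
wrist_force: [0.3, -0.1, -1.5]
opening: 51.5
finger_force: 30.0
```

Call:
{"method": "play_rows", "body": {"deltas": [{"x": 0,"y": 0,"z": 0,"twist": 0},{"x": 0,"y": 0,"z": 0,"twist": 0},{"x": 0,"y": 0,"z": 0,"twist": 0},{"x": 0,"y": 0,"z": 1,"twist": 0},{"x": 0,"y": 0,"z": 4,"twist": 0},{"x": 0,"y": 0,"z": 8,"twist": 0},{"x": 0,"y": 0,"z": 9,"twist": 0},{"x": 0,"y": 0,"z": 9,"twist": 0}], "grip": 1}}

```text
time: 31.05
ee_pos: [684.4, 80.3, 272.4]
tcp_rot: [-0.15, 3.136, -0.0]
wrist_force: [0.2, 0.4, 0.2]
opening: 93.1
finger_force: 0.0
```

Call:
{"method": "play_rows", "body": {"deltas": [{"x": -3,"y": -2,"z": 0,"twist": -10},{"x": -6,"y": -4,"z": 0,"twist": -20},{"x": -10,"y": -6,"z": 0,"twist": -30},{"x": -14,"y": -8,"z": 0,"twist": -40},{"x": -18,"y": -9,"z": 0,"twist": -50},{"x": -21,"y": -10,"z": 0,"twist": -60},{"x": -24,"y": -10,"z": 0,"twist": -70},{"x": -25.9,"y": -10,"z": 0,"twist": -80}]}}

```text
time: 32.05
ee_pos: [422.8, -19.5, 269.9]
tcp_rot: [-1.908, -2.491, 0.002]
wrist_force: [0.7, 0.2, 0.8]
opening: 92.9
finger_force: 0.0
```

Call:
{"method": "play_rows", "body": {"deltas": [{"x": 0,"y": 0,"z": 0,"twist": -10},{"x": 0,"y": 0,"z": 0,"twist": -10},{"x": 0,"y": 0,"z": 0,"twist": -10}], "grip": 0}}

```text
time: 32.42
ee_pos: [424.9, -19.6, 270.8]
tcp_rot: [-2.108, -2.327, 0.001]
wrist_force: [-0.6, -0.9, 0.8]
opening: 67.7
finger_force: 0.0
```

Run:
```python
from h import *
s=monitor.state();print(s["ee_pos"],s["time"])
im,d,P=snap("wrist");save("w11.png",im);w=wcloud(d,P);w[d==0]=1e4
c=tochute(w); h=(c[...,2]-95-.364*c[...,0])*.94
for a,b in((-76,-3),(3,76)):
  m=(h>19)&(h<29)&(c[...,1]>a)&(c[...,1]<b)&(c[...,0]>-195)&(c[...,0]<30)
  for y in range(a+5,b,8):
    s=c[m&(abs(c[...,1]-y)<4)][:,0]
    if len(s)>3: print(y,np.histogram(s,bins=np.arange(-195,30,7.5))[0])
im=chute()
```

```text
[424.85365064 -19.64316661 270.81695804] 32.425
-71 [21 21 10 11 16 18 13 18 20 23 18 12  0  0  0  0  0  0 25 31  9  0  0  0
  0  0  0  0  0]
-63 [14  4  0  0  2  2  0  3 10 33 34  0  0  0  0  0  0  0  1 38 24  0  0  0
  0  0  0  0  0]
-55 [ 0  0  0  0  0  0  0  0  0 12  8  0  0  0  0  0  0  0  0  1 16  0  0  0
  0  0  0  0  0]
-47 [ 0  0  0  0  0  0  0  0  0  0  0  0  0  0  0  0  0  0  0  0 14  0  0  0
  0  0  0  0  0]
-39 [ 0  0  0  0  0  0  0  0  0  0  0  0  0  0  0  0  0  0  0  2 21  0  0  0
  0  0  0  0  0]
-31 [13  3  0  0  0  0  0  7 11  0  0  0  0  0  0  0  0  0  6 32 25  0  0  0
  0  0  0  0  0]
-23 [27 31 22 11 10 19 29 43 36 48 35 40 26  9  0 17 35 43 45 48 18  0  0  0
  0  0  0  0  0]
-15 [20  0  0  0  0  0  0  0  0  0  0  0  0  0  0  0  0  0  0  0  0  0  0  0
  0  0  0  0  0]
-7 [24  0  0  0  0  0  0  0  0  0  0  0  0  0  0  0  0  0  0  0  0  0  0  0
  0  0  0  0  0]
8 [25  0  0  0  0  0  0  0  0  0  0  0  0  0  0  0  0  0  0  0  0 11 38 36
 14  0  0  0  0]
16 [27 14 14 12 15 18 19 20 18 18  7  0  0  0  0  0  0  0  0  0  0  0  0  9
 30 40 18  1  0]
24 [25 22 19 13 16 16 
[... 465 characters left out ...]
 1 13 40 42 37  1  0  0  0  0  0  0  1 43 18  0  0  0
  0  0  0  0  0]
72 [18  1  0  0  0  0  4  6  3  6 11 25  0  0  0  0  1  2 28 36 15  0  0  0
  0  0  0  0  0]
chute x -190 81 y [-67. -37.  53.] h max 63.0 rgb [149. 130. 106.]
chute x -170 232 y [-67. -33.  52.] h max 72.0 rgb [148. 129. 106.]
chute x -150 209 y [-68. -36.  48.] h max 60.0 rgb [156. 134. 103.]
chute x -130 98 y [-70. -46.  44.] h max 55.0 rgb [149. 126.  97.]
chute x -110 242 y [-67. -35.  58.] h max 75.0 rgb [158. 132. 100.]
chute x -90 212 y [-72.  26.  56.] h max 72.0 rgb [170. 144. 112.]
chute x -70 99 y [-71. -55.  57.] h max 61.0 rgb [175. 152. 123.]
chute x -50 56 y [-68.  -3.  44.] h max 73.0 rgb [194. 172. 140.]
```

View pics/w11.png

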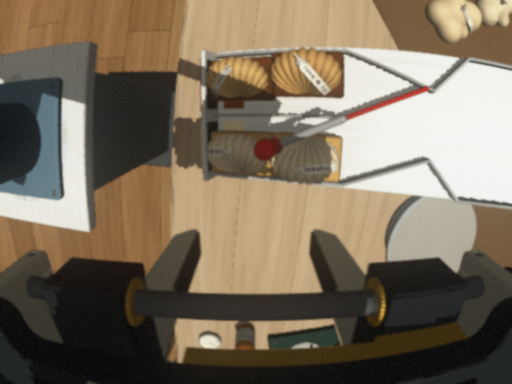

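Call:
{"method": "play_rows", "body": {"deltas": [{"x": 0,"y": 0,"z": 0,"twist": 0},{"x": 0,"y": 0,"z": -4,"twist": 0},{"x": 0,"y": 0,"z": -8,"twist": 0},{"x": 0,"y": 0,"z": -11.2,"twist": 0},{"x": 0,"y": 0,"z": -11.2,"twist": 0}], "grip": 0}}

```text
time: 33.15
ee_pos: [423.4, -19.2, 157.8]
tcp_rot: [-2.109, -2.322, 0.004]
wrist_force: [-0.5, 0.3, 1.2]
opening: 10.0
finger_force: 0.0
```

Call:
{"method": "play_rows", "body": {"deltas": [{"x": 0,"y": 1.5,"z": 0,"twist": 0},{"x": 0,"y": 3,"z": 0,"twist": 0},{"x": 0,"y": 4.5,"z": 0,"twist": 0},{"x": 0,"y": 6,"z": 0,"twist": 0},{"x": 0,"y": 7.7,"z": 0,"twist": 0},{"x": 0,"y": 7.7,"z": 0,"twist": 0}]}}

```text
time: 33.9
ee_pos: [425.0, 58.8, 159.8]
tcp_rot: [-2.11, -2.327, -0.001]
wrist_force: [0.8, -0.5, 0.2]
opening: 0.6
finger_force: 0.0
```

Call:
{"method": "play_rows", "body": {"deltas": [{"x": 0,"y": -1,"z": 0,"twist": 0},{"x": 0,"y": -1,"z": 5,"twist": 0},{"x": 0,"y": -1,"z": 11,"twist": 0},{"x": 0,"y": -7,"z": 13,"twist": 0},{"x": 0,"y": -10,"z": 13,"twist": 0},{"x": 0,"y": -10,"z": 13,"twist": 0}]}}

```text
time: 34.65
ee_pos: [425.1, -45.3, 289.9]
tcp_rot: [2.118, 2.319, -0.0]
wrist_force: [0.1, 0.5, 0.1]
opening: 0.5
finger_force: 0.0
```

Run:
```python
from h import *
im,d,P=snap("wrist");save("w12.png",im);w=wcloud(d,P);w[d==0]=1e4
c=im.astype(int);red=(c[...,0]>110)&(c[...,1]<60)&(c[...,2]<60)&(w[...,2]>140)&(w[...,2]<185)
print("knob",red.sum(),tochute(w[red]).mean(0))
c=tochute(w); h=(c[...,2]-95-.364*c[...,0])*.94
for y in(-45,-55,40,50):
    s=c[(h>19)&(h<29)&(abs(c[...,1]-y)<8)&(abs(c[...,0]+80)<110)][:,0]; print(y,np.histogram(s,bins=np.arange(-195,30,7.5))[0])
for c_ in("scene","side"):
    im,d,P=snap(c_)
    for t in("oil_bottle","stamp"): print(c_,t,[(np.round(o["centre"]),round(o["p"],2)) for o in cams.look_for(c_,t)])
```

```text
knob 342 [-126.35670658   27.83744406  165.52109585]
-45 [ 0  0  0  0  0  0  0  0  0 17 28  0  0  0  0  0  0  0  0  1 34  0  0  0
  0  0  0  0  0]
-55 [ 2  0  0  0  0  0  0  0  0 23 36  0  0  0  0  0  0  0  0 24 36  0  0  0
  0  0  0  0  0]
40 [ 1  0  0  0  0  0  0  0  0  0  0  0  0  0  0  0  0  0  0 26 37  0  0  0
  0  0  0  0  0]
50 [ 0  0  0  0  0  0  0  0  0 10  6  0  0  0  0  0  0  0  0  6 36  0  0  0
  0  0  0  0  0]
scene oil_bottle [(array([ 427., -328.,   54.]), 0.68)]
scene stamp []
side oil_bottle [(array([ 437., -336.,   45.]), 0.62), (array([402., -10.,  71.]), 0.38)]
side stamp [(array([ 672., -266.,   47.]), 0.7), (array([521.,  55., 120.]), 0.57)]
```

Selector is at brown, all four candles rest in their lanes and both bystanders stand.

```bash
python3 -c "
from station import r
print(r.job_done())"
```

```text
the job is handed in; nothing more can be done
None
```

I handed the job in at about 35 s: both brown and both cream candles slid into their own lanes, the selector is back at brown, and the oil bottle and stamp are still standing. The hand-in call did not report a verdict.

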